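# Hold the L-square home in the imaging-stage corner

### The arm

A 6-joint arm with a two-finger parallel gripper is mounted at the origin on the work surface. World frame = base frame: x ahead of the robot, y to its left, z up, the work surface at z = 0. Lengths are in m, angles in rad, forces in N, time in s.
With the tool pointing down it reaches from about 0.275 to 0.775 m from the base axis. Payload 14.6 kg.
Tool frame: the origin (TCP) lies on the centre line of the jaws, within the pads' length; the fingertips stand 8 mm ahead of it and the grasp point (between the pads) lies 11 mm behind it; z points along the fingers, y is the direction in which the jaws open and shut (so a half turn about z gives the same grasp; the last joint's range is limited). The gripper opens to 85 mm and grips with 20 to 120 N. Pads are 22 mm wide; open, the fingers measure 114 mm over their backs; the gripper's body (76 mm by 85 mm) begins 54 mm behind the grasp point. The pads swing forward as they close: fully open they stand 13 mm farther back than shut.
Start: joints at [-1.381, 0.263, -0.048, 1.259, 0, 1.415], TCP at [0.177, -0.494, 0.239] pointing down, gripper open.
Joint ranges: [-2.65, 2.65], [-0.89, 1.7], [-1.18, 1.37], [-2.13, 2.11], [-1.35, 1.29], [-3.14, 3.14]. Speed limits (rad/s): [1.89, 1.89, 2.57, 2.79, 3.14, 3.14].

### API

Orientations are given as [roll, pitch, yaw] about the fixed x, y, z axes, in that order (R = Rz(yaw) Ry(pitch) Rx(roll)).
In Python, from bench import readout, viewer, finish_job gives the robot as it stands. The module is installed in compiled form; this text tells all that it offers.
- The arm moves only by the tool step_arm, never from a script. Its argument "steps" is a list of rows, each a list of 3 entries, a list of its own where there are three numbers: the gripper's target within -1 to 1 (fully open at 1, half-way at 0, shut at -1), then the shift along the tool's x, y, z in units of 50 mm (1.0 is 50 mm), then the turn about the tool's z in degrees. In form: [[jaw, [tx, ty, tz], yaw], ...]. A call has exactly 8 rows; each row is the pose to reach, as a shift and turn from the pose measured when the call began, along the tool's axes at that moment; what a row does not reach only later rows make up. A row lasts 1/10 s, in which the tool goes at most 50 mm and 8.59 degrees, less where a joint would pass 70% of its speed; a pose out of reach is approached as far as the arm can. A call with a gripper value outside its range is refused whole. The fingers move at their own pace and stop on an object; "grip_force" is the grip in N (left out, the last holds). Time passes only in rows, so rows that repeat a pose let the fingers close, or fill a call up. It gives the time, the measured TCP pose, the force and the opening at its end, in the units of the state.
- readout.get_obs(): the state, without advancing time (a new reading comes with each control period).
- viewer.camera(name): name is "scene" or "top" or "wrist"; returns a dict with "pixels" (384x512x3 uint8, blue, green, red), "intrinsics" (3x3 intrinsics, pixels), "distortion" ([k1, k2, p1, p2, k3] as OpenCV has them; the pictures are not rectified), "world_from_camera" (4x4, takes a point from camera to world coordinates); the wrist camera has in their place "tool_from_camera" (4x4, takes a point from camera to tool coordinates, whose origin is the TCP and whose axes are the flange's). Camera axes: x right, y up, looking along -z (the intrinsics and any distortion apply to the point x, -y, -z); pixel columns grow to the right and rows downward; lengths in m; the calibration is good to about 2 mm. A picture is of the moment at which its call begins: read the wrist's pose just before it. There is no depth.
- finish_job(): hands the job in, once; it reports no verdict.
Trained networks look in a picture, given as the dict that the camera call returned (one of the last four; its "shot" number tells which), for a name from the list of things; names that differ only in an ending like _2 or _b are one class to them, and where a whole thing is asked for, a point or a joint stands for the part that bears it (a point fixed in the world has none). Each returns a list of dicts, best first, with "p" (0 to 1); they miss things now and then, are a little off and sometimes report something else, mostly with a low value. They report only what shows in the picture. A call takes as long as a camera call. They do not tell look-alikes from the thing itself.
- viewer.recognise(target, picture): "bbox" ([left, top, right, bottom] as shares, 0 to 1, of the picture: columns of its width, rows of its height, round what is visible of it).
- viewer.place_of(target, picture): "position" ([column, row] as shares, 0 to 1, of the picture: columns of its width, rows of its height: a listed point, or the origin of a listed thing).
The state is a dict: "t": time; "joints": joint angles; "joint_velocities": joint speeds; "joint_efforts": joint torques, N m; "ee_pos": TCP position; "tool_rot": TCP orientation; "contact_force": force on the tool from outside, world axes, zero at the start; "moment": the same for the moment, N m; "opening": opening from 0.0 (shut) to 1.0 (fully open).
Only numpy, scipy, OpenCV 4.12 (cv2) and the standard library are available. Lean on these libraries where they do the work, as an engineer would, in place of code of your own. Each camera call takes 0.05 s, during which the arm holds its last target.

### The job

For the seed picture, pick up the blue L-square by its orange post, lay it flat on the imaging stage and slide it gently into the corner of the two aluminium fences, heel first, until you feel each straight outer edge touch its fence along its length. Finish while still gripping the post, with the square flat on the stage and kept lightly pressed against both fences at once; do not let go. Never ram the fences, and leave the seed dishes, the white bowl, the blue box and the green tube rack where they are.

Things in the scene. Friction and masses are not known exactly. Their poses are not given: they have to be found in the camera images.
- square: blue flat L-square, 6 thick, about 0.25 kg, lying flat, with an orange upright grip post. Origin: underside, straight below the post's centre; z up. The outer edges meet at the heel, x = +48, y = +48. Long leg: 160 along y, 35 wide, from y = +48 to -112, outer edge facing +x. Short leg: 120 along x, 35 wide, from x = +48 to -72, outer edge facing +y. Web inside the heel to -33, -33.
- grip (a point): middle of the orange post, 41 above the square's underside; axes as the square. The post is square, 24 x 24, its sides parallel to the outer edges; it rises from 6 (plate top) to 56 above the underside and can be gripped across either pair of sides
- heel (a point): outer corner of the L-square, on its underside; axes as the square
- stage: fixed black imaging stage with a light grey panel, 300 (x) x 320 (y) x 15 high, rigid. Origin: centre of its underside, on the bench; z up. Two straight aluminium fences, each 14 wide and standing 12 above the stage top, run along its +x and +y edges and meet in a right-angled inside corner at x = +136, y = +146
- fence_back: the fence along the stage's +x edge, 320 long. Origin: middle of its underside, 15 above the bench; its flat inner face looks to -x, 7 from its centre line. Axes as the stage
- fence_side: the fence along the stage's +y edge, 286 long. Origin: middle of its underside, 15 above the bench; its flat inner face looks to -y, 7 from its centre line. Axes as the stage
- corner (a point): inside corner where the fences' inner faces meet, at the height of the stage top, 15 above the bench; axes as the stage. All is rigid, its surfaces smooth (the square slides on stage and fences with friction about 0.25): contact has to be felt
- dish_stage: clear round seed dish (diameter 60, height 14) standing on the imaging stage, in the quarter away from the fenced corner; bystander. Origin: centre of its underside
- dish_bench: clear round seed dish (diameter 90, height 14) on the bench at the left; bystander. Origin: centre of its underside
- tip_box: blue box with clear lid (85 x 117 x 66), far right of the bench; bystander. Origin: centre of its underside
- tube_rack: green rack with white tube caps (70 x 110 x 42), far right of the bench; bystander. Origin: centre of its underside
- weigh_cup: small white bowl (diameter 70, height 30) on the bench at the left; bystander. Origin: centre of its underside
Things that resemble listed ones, but are neither listed nor needed, are in the scene too. What is shaped like the square but pink or red is not meant.

How it is judged:
By the outcome, as a careful person would: the job done as asked, in the order asked, and still so for the second after the job is handed in, while the arm keeps its last pose, push and grip.
It also fails if it takes over 48 s, if anything falls off the work surface, if the arm or the gripper's body presses on something with over 40 N, if the wrist force passes 120 N, or if a joint passes its speed limit or range.

## Working session

There is one attempt and no reset: what is moved stays moved. The work goes in short steps, Python scripts to look and compute and a tool call to move; the robot and the scene stay as the last step left them, time stands still between calls to the robot, and variables do not carry over. Pictures are saved under pics/ and viewed, and the job is handed in when it is done.

Besides the shell and the picture viewer there is one more tool, called after ">>>" as name(argument=value, ...) on one line, values as JSON. step_arm: Moves the arm, as the interface text tells. Its arguments: {"type":"object","properties":{"steps":{"type":"array"},"grip_force":{"type":"number"}},"required":["steps"]}

```bash
mkdir -p pics
cat > h.py <<'E'
import numpy as np, cv2
from bench import readout, viewer
def ray(pic,px,T=None):
    K=np.array(pic["intrinsics"]);d=np.array(pic["distortion"])
    M=np.array(pic["world_from_camera"]) if T is None else T
    u=cv2.undistortPoints(np.array([[px]],float),K,d)[0,0]
    return M[:3,3], M[:3,:3]@np.array([u[0],-u[1],-1.0])
def onz(pic,px,z,T=None):
    o,v=ray(pic,px,T); return o+v*(z-o[2])/v[2]
def proj(pic,P,T=None):
    K=np.array(pic["intrinsics"]);d=np.array(pic["distortion"])
    M=np.array(pic["world_from_camera"]) if T is None else T
    c=(np.atleast_2d(P)-M[:3,3])@M[:3,:3]
    c=c*[1,-1,-1]
    return cv2.projectPoints(c.reshape(-1,1,3),np.zeros(3),np.zeros(3),K,d)[0][:,0]
E
python3 - <<'E'
from h import *
for n in["scene","top"]:
    p=viewer.camera(n); cv2.imwrite(f"pics/{n}0.png",p["pixels"])
    import pickle; pickle.dump(p,open(f"{n}0.pkl","wb"))
    for t in["square","grip","heel","stage","corner","fence_back","fence_side","dish_stage"]:
        a=viewer.place_of(t,p)
        print(n,t,[(np.round(np.array(x["position"])*[512,384],1).tolist(),round(x["p"],2)) for x in a[:3]])
o=readout.get_obs();print(o)
E
```

```text
scene square [([197.1, 206.9], 0.97), ([161.4, 165.0], 0.84), ([107.8, 213.5], 0.56)]
scene grip [([159.8, 154.6], 0.95), ([102.4, 206.7], 0.92), ([193.0, 200.3], 0.75)]
scene heel [([102.6, 205.1], 0.73), ([203.6, 215.3], 0.68), ([153.7, 158.5], 0.66)]
scene stage [([319.5, 220.7], 0.83)]
scene corner [([362.6, 249.1], 0.82), ([292.7, 188.3], 0.39)]
scene fence_back [([315.1, 246.4], 0.92), ([366.9, 210.7], 0.7)]
scene fence_side [([366.1, 212.0], 0.84), ([191.8, 265.9], 0.18)]
scene dish_stage [([293.9, 188.9], 0.73)]
top square [([391.5, 254.1], 0.65), ([343.0, 198.8], 0.59)]
top grip [([345.3, 194.2], 0.97), ([392.8, 254.8], 0.75), ([435.0, 180.8], 0.58)]
top heel [([328.7, 181.5], 0.93), ([406.6, 270.0], 0.75), ([444.7, 201.1], 0.71)]
top stage [([214.3, 187.7], 0.84), ([104.1, 196.7], 0.19)]
top corner [([172.8, 136.5], 0.56)]
top fence_back [([218.3, 138.9], 0.62)]
top fence_side [([167.9, 179.4], 0.95), ([211.3, 185.8], 0.25)]
top dish_stage [([240.3, 209.6], 0.8)]
{'t': 0.9, 'joints': array([-1.38130407e+00,  2.63110095e-01, -4.83020483e-02,  1.25940871e+00,
        3.33203070e-05,  1.41549622e+00]), 'joint_velocities': array([-0.00065987,  0.00165667, -0.00143716,  0.00145429, -0.00101409,
        0.00052175]), 'joint_efforts': array([ 1.81532132e-04, -6.37422609e+01,  3.84772503e+01,  1.25806648e-03,
       -3.05392200e-05,  1.16091712e-06]), 'ee_pos': array([ 0.17745466, -0.49410088,  0.23927229]), 'tool_rot': array([-3.14157358e+00, -3.67126067e-05,  3.44792361e-01]), 'contact_force': array([-0.12672561, -1.16983321,  1.16225768]), 'moment': array([-0.00018885,  0.02460775,  0.02427505]), 'opening': 0.9995121723060579}
```

View pics/scene0.png

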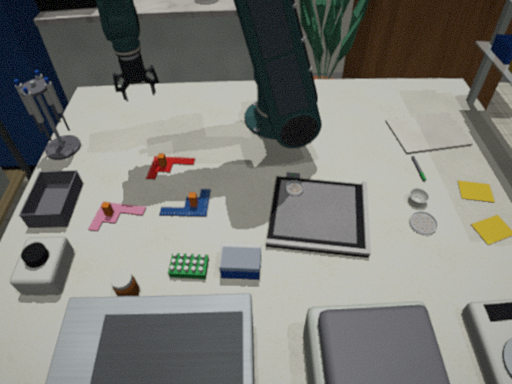

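View pics/top0.png

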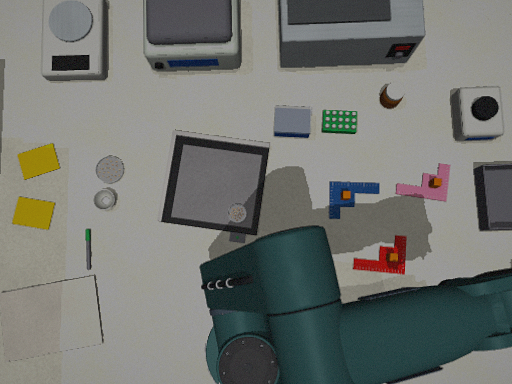

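Run:
```python
import pickle
from h import *
p=pickle.load(open("top0.pkl","rb"))
im=p["pixels"]
a=cv2.resize(im[120:245,150:275],(600,600),interpolation=cv2.INTER_CUBIC)
b=cv2.resize(im[160:230,310:400],None,fx=7,fy=7,interpolation=cv2.INTER_CUBIC)
cv2.imwrite("pics/cs.png",a);cv2.imwrite("pics/cq.png",b)
for px in[(345.3,194.2),(328.7,181.5)]: print(onz(p,px,0.006))
print(onz(p,(172.8,136.5),.015),onz(p,(214,188),0.015), p["world_from_camera"])
```

```text
[ 0.47948725 -0.31642173  0.006     ]
[ 0.52263221 -0.2652755   0.006     ]
[0.68660216 0.23807912 0.015     ] [0.51158729 0.10584228 0.015     ] [[-0.02874688  0.98871988 -0.14699191  0.25768799]
 [-0.99944182 -0.03093404 -0.01261475 -0.05803636]
 [-0.01701951  0.14654723  0.98905725  1.58902779]
 [ 0.          0.          0.          1.        ]]
```

View pics/cs.png

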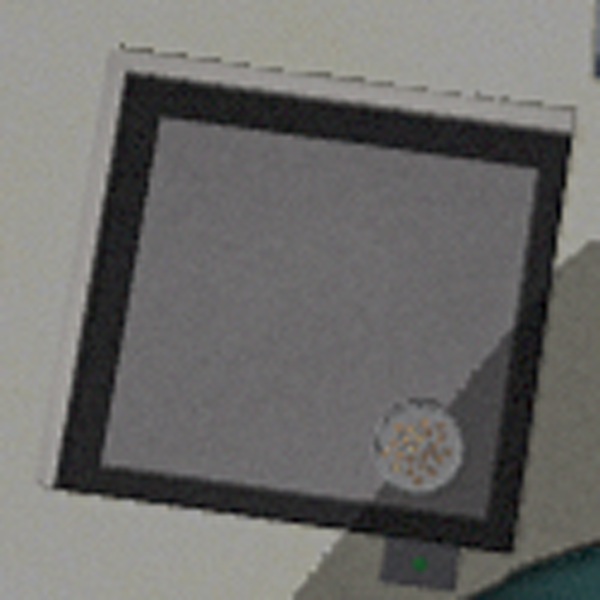

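View pics/cq.png

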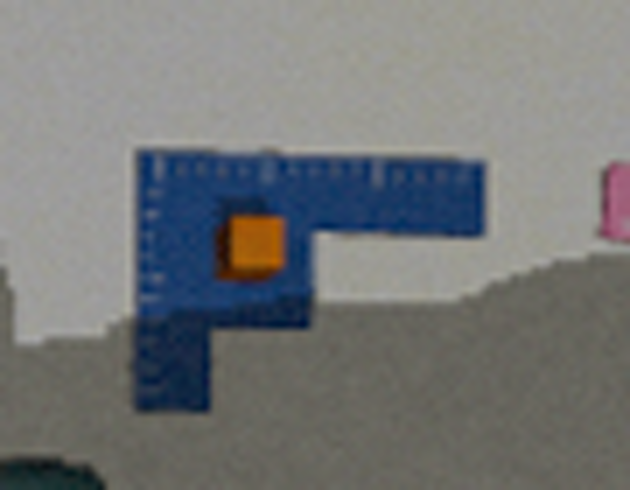

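```bash
cat > fit.py <<'E'
import pickle
from h import *
from scipy.optimize import least_squares
def fit(p,pts,loc,x0):
    loc=np.array(loc,float)
    def P(x):
        c,s=np.cos(x[2]),np.sin(x[2])
        return np.c_[x[0]+c*loc[:,0]-s*loc[:,1],x[1]+s*loc[:,0]+c*loc[:,1],loc[:,2]]
    r=least_squares(lambda x:(proj(p,P(x))-pts).ravel(),x0)
    return r.x,np.round(r.fun.reshape(-1,2),2)
E
python3 - <<'E'
from fit import *
p=pickle.load(open("top0.pkl","rb"))
q=(np.array([(137,151),(486,160),(484,237),(312,328),(137,410),(210,410)])+.5)/7-.5+[310,160]
l=[(.048,.048,.006),(.048,-.112,.006),(.013,-.112,.006),(-.033,-.033,.006),(-.072,.048,.006),(-.072,.013,.006)]
x,f=fit(p,q,l,[.48,-.31,0]);print("sq",x,np.degrees(x[2]));print(f)
s=(np.array([(127,74),(571,134),(58,487),(512,550)])+.5)/4.8-.5+[150,120]
l=[(.136,.146,.015),(.136,-.160,.015),(-.15,.146,.015),(-.15,-.16,.015)]
y,f=fit(p,s,l,[.5,.1,0]);print("st",y,np.degrees(y[2]));print(f)
R=lambda a:np.array([[np.cos(a),-np.sin(a)],[np.sin(a),np.cos(a)]])
print("corner",y[:2]+R(y[2])@[.136,.146],"post goal",y[:2]+R(y[2])@[.088,.098])
o=readout.get_obs();print(o["ee_pos"],o["tool_rot"])
E
```

```text
sq [ 0.47318404 -0.3116316  -0.05942023] -3.4045282764703555
[[-0.06 -0.06]
 [-0.03 -0.01]
 [ 0.31 -0.27]
 [ 0.07  0.23]
 [-0.43 -0.12]
 [ 0.14  0.21]]
st [ 0.53296422  0.1060561  -0.16836311] -9.646495577148656
[[ 0.05 -0.08]
 [ 0.05 -0.2 ]
 [-0.16  0.11]
 [ 0.07  0.16]]
corner [0.69150628 0.22720235] post goal [0.63614168 0.18792436]
[ 0.17745466 -0.49410088  0.23927229] [-3.14157358e+00 -3.67126067e-05  3.44792361e-01]
```

>>> step_arm(steps=[[1, [0.6, -0.1, 0.1], -8], [1, [1.5, -0.3, 0.3], -16], [1, [2.4, -0.5, 0.5], -25], [1, [3.4, -0.7, 0.7], -33], [1, [4.3, -0.9, 0.9], -42], [1, [5.2, -1.1, 1.1], -50], [1, [6.1, -1.3, 1.3], -59], [1, [6.8, -1.44, 1.4], -66.9]], grip_force=70)

```text
t: 1.7
ee_pos: [0.4748, -0.3095, 0.1686]
tool_rot: [-3.141, -0.0, 1.52]
contact_force: [0.3, -0.3, 0.3]
opening: 1.001
```

Run:
```python
from h import *
from scipy.spatial.transform import Rotation as Ro
o=readout.get_obs();print(o["t"],o["ee_pos"],np.degrees(o["tool_rot"]),o["joints"],o["joint_velocities"].max())
p=viewer.camera("wrist");cv2.imwrite("pics/w1.png",p["pixels"])
o=readout.get_obs();print(o["ee_pos"],np.degrees(o["tool_rot"]))
W=np.eye(4);W[:3,:3]=Ro.from_euler("xyz",o["tool_rot"]).as_matrix();W[:3,3]=o["ee_pos"]
T=W@np.array(p["tool_from_camera"])
import pickle;pickle.dump((p,T),open("w1.pkl","wb"))
print(T.round(3),p["intrinsics"])
print(proj(p,[[.473,-.3116,.056],[.473,-.3116,.006]],T))
```

```text
1.7 [ 0.47480768 -0.30950907  0.16855742] [-1.79980211e+02 -2.78618218e-02  8.70716824e+01] [-7.21525832e-01  3.64016749e-01 -9.29933049e-02  1.11435904e+00
  1.66435388e-04  9.00379147e-01] 0.5984168551131765
[ 0.47773062 -0.3075123   0.16791567] [ 1.79971195e+02 -9.56978444e-02  8.77183905e+01]
[[ 0.999  0.038  0.013  0.48 ]
 [-0.04   0.949  0.312 -0.227]
 [ 0.    -0.313  0.95   0.302]
 [ 0.     0.     0.     1.   ]] [[318.70637201   0.         257.02450118]
 [  0.         318.70637201 192.63185781]
 [  0.           0.           1.        ]]
[[253.05701711 197.40323357]
 [253.66805776 180.50896295]]
```

View pics/w1.png

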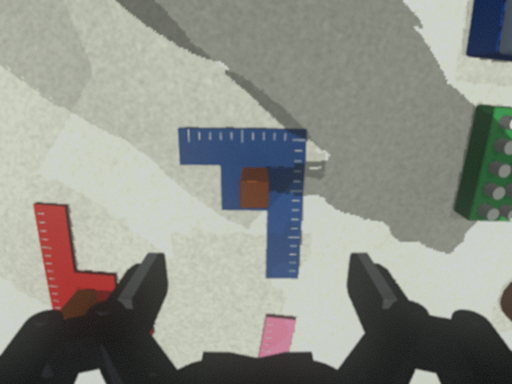

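Run:
```python
from fit import *
from scipy.spatial.transform import Rotation as Ro
p,_=pickle.load(open("w1.pkl","rb"))
W=np.eye(4);W[:3,:3]=Ro.from_euler("xyz",[-179.98,-.03,87.07],degrees=True).as_matrix();W[:3,3]=[ 0.47480768,-0.30950907,0.16855742]
p["world_from_camera"]=W@np.array(p["tool_from_camera"])
q=np.array([(306,129),(298,277),(267,277),(222,209),(179,128),(181,164)],float)
l=[(.048,.048,.006),(.048,-.112,.006),(.013,-.112,.006),(-.033,-.033,.006),(-.072,.048,.006),(-.072,.013,.006)]
x,f=fit(p,q,l,[.48,-.31,0]);print("sq",x,np.degrees(x[2]));print(f)
o=readout.get_obs();print(o["t"],o["ee_pos"],np.degrees(o["tool_rot"]))
```

```text
sq [ 0.47152573 -0.31128115 -0.05996829] -3.4359298249040857
[[ 1.49 -0.72]
 [ 0.79  0.8 ]
 [-0.44  0.67]
 [ 0.02  0.37]
 [-1.07 -0.62]
 [-0.77  0.2 ]]
1.75 [ 0.47773062 -0.3075123   0.16791567] [ 1.79971195e+02 -9.56978444e-02  8.77183905e+01]
```

>>> step_arm(steps=[[1, [-0.08, -0.1, 0.2], 1.1], [1, [-0.08, -0.1, 0.5], 1.1], [1, [-0.08, -0.1, 0.8], 1.1], [1, [-0.08, -0.1, 1.1], 1.1], [1, [-0.08, -0.1, 1.3], 1.1], [1, [-0.08, -0.1, 1.5], 1.1], [1, [-0.08, -0.1, 1.5], 1.1], [1, [-0.08, -0.1, 1.5], 1.1]])

```text
t: 2.55
ee_pos: [0.4725, -0.3114, 0.0931]
tool_rot: [3.141, -0.002, 1.511]
contact_force: [-0.1, -0.3, 0.6]
opening: 1.002
```

>>> step_arm(steps=[[1, [0, 0, 0.2], 0], [1, [0, 0, 0.45], 0], [1, [0, 0, 0.7], 0], [1, [0, 0, 0.95], 0], [1, [0, 0, 1.15], 0], [1, [0, 0, 1.24], 0], [1, [0, 0, 1.26], 0], [1, [0, 0, 1.26], 0]])

```text
t: 3.35
ee_pos: [0.4727, -0.3114, 0.0303]
tool_rot: [3.141, -0.001, 1.511]
contact_force: [0.3, 0.4, 0.4]
opening: 1.001
```

Run:
```python
from h import *
o=readout.get_obs();print(o)
p=viewer.camera("wrist");cv2.imwrite("pics/w2.png",p["pixels"])
```

```text
{'t': 3.35, 'joints': array([-0.72726362,  0.47522208, -0.32373868,  0.7721453 ,  0.00160236,
        0.90310277]), 'joint_velocities': array([ 0.00222682, -0.00802102,  0.00698401,  0.00437533,  0.00020805,
        0.0004009 ]), 'joint_efforts': array([-1.54196878e-02, -7.43918252e+01,  3.03868496e+01, -1.48781966e-01,
        5.45344388e-03,  4.49663457e-04]), 'ee_pos': array([ 0.4726793 , -0.31138812,  0.0302871 ]), 'tool_rot': array([ 3.14084374e+00, -1.45004074e-03,  1.51122656e+00]), 'contact_force': array([0.3226505 , 0.39198683, 0.43454217]), 'moment': array([-0.03768529, -0.0536424 , -0.00112066]), 'opening': 1.0009085957977986}
```

View pics/w2.png

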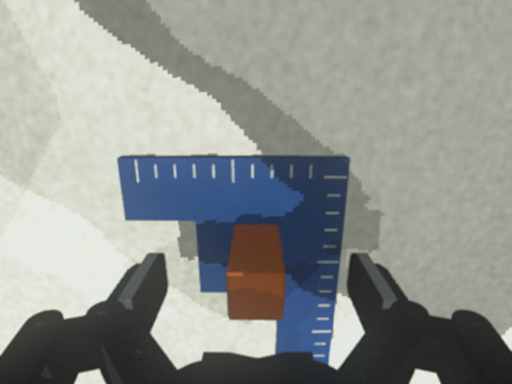

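>>> step_arm(steps=[[-1, [0, 0, 0], 0], [-1, [0, 0, 0], 0], [-1, [0, 0, 0], 0], [-1, [0, 0, 0], 0], [-1, [0, 0, 0], 0], [-1, [0, 0, 0], 0], [-1, [0, 0, 0], 0], [-1, [0, 0, 0], 0]], grip_force=70)

```text
t: 4.2
ee_pos: [0.4729, -0.3115, 0.0307]
tool_rot: [3.14, -0.001, 1.511]
contact_force: [-0.4, 1.2, 5.2]
opening: 0.276
```

>>> step_arm(steps=[[-1, [0, 0, -0.1], 0], [-1, [0, 0, -0.3], 0], [-1, [0, 0, -0.6], 0], [-1, [0, 0, -0.9], 0], [-1, [0, 0, -1.2], 0], [-1, [0, 0, -1.5], 0], [-1, [0, 0, -1.7], 0], [-1, [0, 0, -1.7], 0]])

```text
t: 5.0
ee_pos: [0.4733, -0.3121, 0.1172]
tool_rot: [3.138, 0.0, 1.511]
contact_force: [0.1, 0.2, -3.1]
opening: 0.272
```

Run:
```python
from h import *
o=readout.get_obs();print(o)
p=viewer.camera("wrist");cv2.imwrite("pics/w3.png",p["pixels"])
```

```text
{'t': 5.0, 'joints': array([-0.72746859,  0.39518183, -0.19099298,  0.98191411,  0.00161901,
        0.90285356]), 'joint_velocities': array([-0.000107  ,  0.01813652, -0.03603   , -0.03330073, -0.00021421,
        0.00066909]), 'joint_efforts': array([ 8.53214879e-03, -7.46662617e+01,  3.64543247e+01,  1.05523031e+00,
       -3.25180365e-03, -5.18408760e-04]), 'ee_pos': array([ 0.47329918, -0.31208757,  0.11720991]), 'tool_rot': array([3.13846430e+00, 4.05820252e-04, 1.51127207e+00]), 'contact_force': array([ 0.1049851 ,  0.2395057 , -3.14962657]), 'moment': array([-0.00900227,  0.01285664, -0.04278763]), 'opening': 0.27235550534183495}
```

View pics/w3.png

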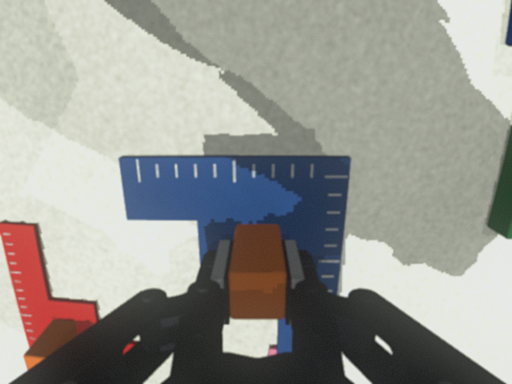

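>>> step_arm(steps=[[-1, [0.3, 0.06, 0], 0], [-1, [0.8, 0.16, 0], 0], [-1, [1.4, 0.3, 0], 0], [-1, [2.1, 0.44, 0], 0], [-1, [2.8, 0.58, 0], 0], [-1, [3.5, 0.72, 0], 0], [-1, [4.2, 0.87, 0], 0], [-1, [4.9, 1.0, 0], 0]])

```text
t: 5.85
ee_pos: [0.5371, -0.0678, 0.1157]
tool_rot: [3.141, -0.001, 1.512]
contact_force: [0.1, -0.4, -2.2]
opening: 0.273
```

>>> step_arm(steps=[[-1, [0.7, 0.15, 0], 1], [-1, [1.4, 0.3, 0], 2], [-1, [2.2, 0.48, 0], 3], [-1, [2.9, 0.63, 0], 4], [-1, [3.6, 0.78, 0], 5], [-1, [4.2, 0.91, 0], 6], [-1, [4.55, 0.99, 0], 6.3], [-1, [4.69, 1.02, 0], 6.3]])

```text
t: 6.65
ee_pos: [0.6013, 0.1655, 0.115]
tool_rot: [-3.141, -0.001, 1.404]
contact_force: [-0.7, -0.3, -2.0]
opening: 0.269
```

>>> step_arm(steps=[[-1, [0, 0, 0], 0], [-1, [0, 0, 0], 0], [-1, [0, 0, 0], 0], [-1, [0, 0, 0], 0], [-1, [0, 0, 0], 0], [-1, [0, 0, 0], 0], [-1, [0, 0, 0], 0], [-1, [0, 0, 0], 0]])

```text
t: 7.45
ee_pos: [0.6013, 0.1654, 0.115]
tool_rot: [-3.141, -0.001, 1.404]
contact_force: [-0.2, -0.2, -2.2]
opening: 0.272
```

Run:
```python
from h import *
import pickle
o=readout.get_obs();print(o["t"],o["ee_pos"],np.degrees(o["tool_rot"]),o["contact_force"],o["moment"],o["joints"])
p=viewer.camera("wrist");cv2.imwrite("pics/w4.png",p["pixels"]);pickle.dump((p,o),open("w4.pkl","wb"))
p=viewer.camera("top");cv2.imwrite("pics/t4.png",cv2.resize(p["pixels"][110:260,140:300],None,fx=4,fy=4,interpolation=cv2.INTER_CUBIC))
```

```text
7.45 [0.60130074 0.16542869 0.11503529] [-1.79974602e+02 -4.66511448e-02  8.04161154e+01] [-0.1854881  -0.24964647 -2.15873234] [ 0.05866814  0.01461291 -0.04367446] [ 1.37494044e-01  4.88630756e-01 -3.57585970e-02  1.04658551e+00
  9.09711294e-04  1.87556045e+00]
```

View pics/w4.png

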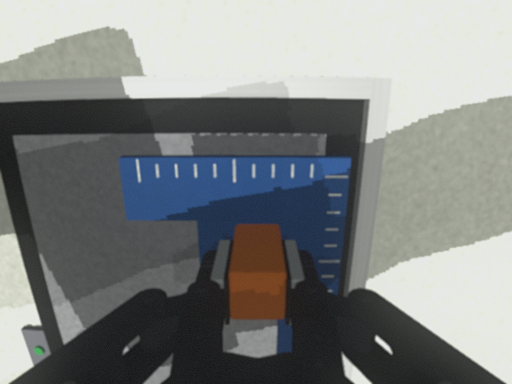

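View pics/t4.png

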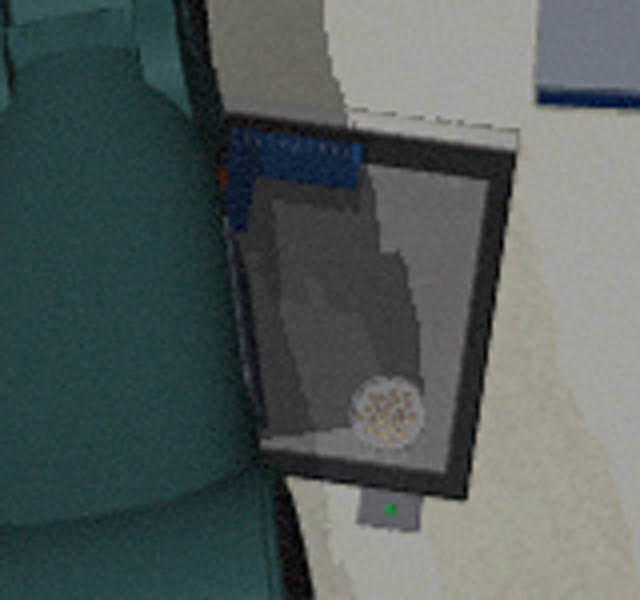

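Run:
```python
from fit import *
from scipy.spatial.transform import Rotation as Ro
p,o=pickle.load(open("w4.pkl","rb"))
W=np.eye(4);W[:3,:3]=Ro.from_euler("xyz",o["tool_rot"]).as_matrix();W[:3,3]=o["ee_pos"]
T=W@np.array(p["tool_from_camera"]);print(T[:3,3])
def tr(a,x): 
    c,s=np.cos(x[2]),np.sin(x[2]);a=np.array(a);return np.c_[x[0]+c*a[:,0]-s*a[:,1],x[1]+s*a[:,0]+c*a[:,1],a[:,2]]
st=[.53296,.10606,-.16836]
S=tr([(-.15,.146,.027),(.136,.146,.027),(.136,.146,.015),(.136,0,.015)],st)
z=o["ee_pos"][2]-.0305
sq=[*o["ee_pos"][:2],o["tool_rot"][2]-np.pi/2]
Q=tr([(-.072,.048,z+.006),(.048,.048,z+.006),(.048,-.05,z+.006)],sq)
im=cv2.resize(p["pixels"],None,fx=3,fy=3,interpolation=cv2.INTER_CUBIC)
a=proj(p,S,T);b=proj(p,Q,T);print(a,b)
for L,c in((a[:2],(0,255,0)),(a[2:],(0,255,255)),(b,(0,0,255))):
    cv2.polylines(im,[np.int32((L+.5)*3-.5).reshape(-1,1,2)],False,c,1)
cv2.imwrite("pics/o4.png",im[200:800,360:1160])
```

```text
[0.61359955 0.24539586 0.24948598]
[[-24.72331899 103.29351761]
 [374.61468443  97.12449346]
 [368.77859797  96.62871554]
 [350.24490814 274.05006615]] [[119.8542566  156.56437069]
 [353.73637778 156.21483966]
 [337.57340176 314.07319174]]
```

View pics/o4.png

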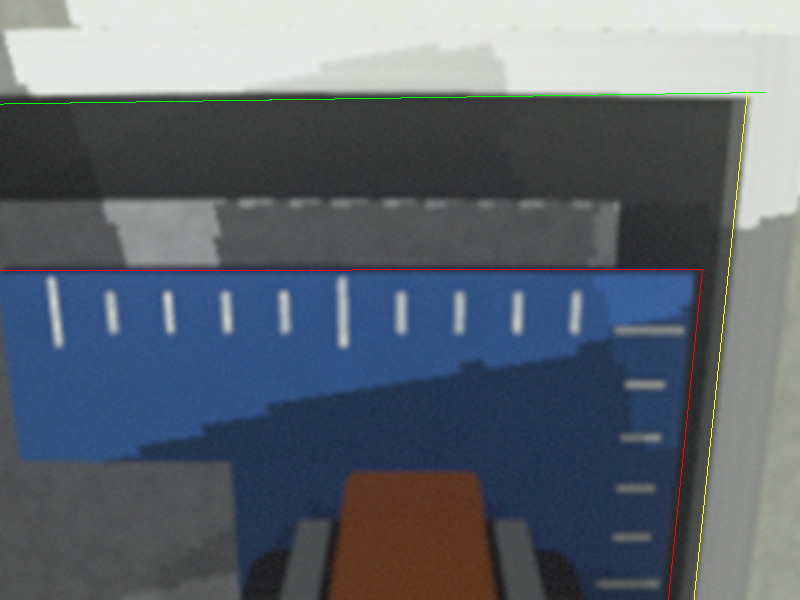

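```bash
cat > edge.py <<'E'
from fit import *
from scipy.spatial.transform import Rotation as Ro
def edges(g,p0,p1,half=6,n=40):
    # subpixel: max |gradient| along normal of segment
    p0,p1=np.array(p0,float),np.array(p1,float);d=(p1-p0)/np.linalg.norm(p1-p0);nn=np.array([-d[1],d[0]])
    out=[]
    s=np.arange(-half,half+.01,.25)
    for t in np.linspace(0,1,n):
        q=p0+t*(p1-p0)+s[:,None]*nn
        v=cv2.remap(g,q[:,0].astype(np.float32)[None],q[:,1].astype(np.float32)[None],cv2.INTER_LINEAR)[0]
        v=cv2.GaussianBlur(v[None],(0,0),3)[0] if v.ndim==1 else v
        gr=np.abs(np.gradient(v));i=gr.argmax();w=gr[max(0,i-4):i+5]
        out.append(q[max(0,i-4):i+5].T@w/w.sum())
    return np.array(out)
def line(p,pts,z,T):
    P=np.array([onz(p,q,z,T)[:2] for q in pts])
    ok=np.ones(len(P),bool)
    for _ in range(4):
        c=P[ok].mean(0);u=np.linalg.svd(P[ok]-c)[2][0];r=(P-c)@[-u[1],u[0]]
        ok=np.abs(r)<max(.0005,2*np.median(np.abs(r)))
    return c,u,np.degrees(np.arctan2(u[1],u[0]))%180,r[ok].std()*1e3,ok.sum()
E
python3 - <<'E'
from edge import *
p,o=pickle.load(open("w4.pkl","rb"))
W=np.eye(4);W[:3,:3]=Ro.from_euler("xyz",o["tool_rot"]).as_matrix();W[:3,3]=o["ee_pos"]
T=W@np.array(p["tool_from_camera"])
g=p["pixels"].astype(np.float32)
B,G,R=g[...,0],g[...,1],g[...,2]
z=o["ee_pos"][2]-.0305+.006
f=lambda x,y:((x+360+.5)/3-.5,(y+200+.5)/3-.5)
for n,im,a,b,zz in(("fside",G,f(30,97),f(700,97),.027),("fback",G,f(733,140),f(705,420),.015),
  ("sq y",B-R,f(10,269),f(670,269),z),("sq x",B-R,f(700,290),f(672,580),z)):
    e=edges(im,a,b);c,u,ang,sd,k=line(p,e,zz,T)
    d=c-o["ee_pos"][:2];print(n,"ang",round(ang,2),"sd",round(sd,2),k,"dist from tcp mm",round(1e3*abs(d@[-u[1],u[0]]),2), e[0],e[-1])
E
```

```text
fside ang 170.11 sd 0.11 40 dist from tcp mm 75.07 [129.66666191  97.68485826] [352.99998702  98.66254424]
fback ang 80.1 sd 0.07 40 dist from tcp mm 78.69 [367.75507186 113.37551118] [357.92999617 206.65966628]
sq y ang 170.29 sd 0.08 40 dist from tcp mm 47.87 [123.00000976 156.50290864] [343.00000732 156.75669997]
sq x ang 80.2 sd 0.08 40 dist from tcp mm 46.53 [350.77474317 162.78514967] [341.45405755 259.45305726]
```

>>> step_arm(steps=[[-1, [0, 0, 0.15], 0.1], [-1, [0, 0, 0.35], 0.15], [-1, [0, 0, 0.6], 0.15], [-1, [0, 0, 0.85], 0.15], [-1, [0, 0, 1.05], 0.15], [-1, [0, 0, 1.2], 0.15], [-1, [0, 0, 1.28], 0.15], [-1, [0, 0, 1.3], 0.15]])

```text
t: 8.35
ee_pos: [0.6012, 0.1655, 0.0496]
tool_rot: [-3.141, -0.001, 1.401]
contact_force: [-0.5, -0.4, -1.4]
opening: 0.271
```

>>> step_arm(steps=[[-1, [0, 0, 0.02], 0], [-1, [0, 0, 0.03], 0], [-1, [0, 0, 0.04], 0], [-1, [0, 0, 0.05], 0], [-1, [0, 0, 0.06], 0], [-1, [0, 0, 0.07], 0], [-1, [0, 0, 0.07], 0], [-1, [0, 0, 0.07], 0]])

```text
t: 9.15
ee_pos: [0.6012, 0.1655, 0.0461]
tool_rot: [-3.141, -0.001, 1.401]
contact_force: [-0.0, -0.3, -2.3]
opening: 0.272
```

>>> step_arm(steps=[[-1, [0, 0, 0.004], 0], [-1, [0, 0, 0.008], 0], [-1, [0, 0, 0.012], 0], [-1, [0, 0, 0.016], 0], [-1, [0, 0, 0.02], 0], [-1, [0, 0, 0.02], 0], [-1, [0, 0, 0.02], 0], [-1, [0, 0, 0.02], 0]])

```text
t: 9.95
ee_pos: [0.6014, 0.1656, 0.0457]
tool_rot: [-3.142, -0.001, 1.401]
contact_force: [-2.0, 0.2, 7.5]
opening: 0.273
```

>>> step_arm(steps=[[-1, [0.03, 0.04, 0.006], 0], [-1, [0.09, 0.11, 0.006], 0], [-1, [0.16, 0.2, 0.006], 0], [-1, [0.23, 0.29, 0.006], 0], [-1, [0.3, 0.38, 0.006], 0], [-1, [0.36, 0.45, 0.006], 0], [-1, [0.4, 0.5, 0.006], 0], [-1, [0.4, 0.5, 0.006], 0]])

```text
t: 10.75
ee_pos: [0.6305, 0.1815, 0.0457]
tool_rot: [3.14, -0.002, 1.401]
contact_force: [1.0, -0.4, 4.2]
opening: 0.269
```

```bash
cat > m.py <<'E'
from edge import *
o=readout.get_obs();np.set_printoptions(suppress=True,precision=4)
p=viewer.camera("wrist");pickle.dump((p,o),open("wl.pkl","wb"))
print(o["t"],o["ee_pos"],np.degrees(o["tool_rot"]),"F",o["contact_force"],"M",o["moment"],o["opening"])
W=np.eye(4);W[:3,:3]=Ro.from_euler("xyz",o["tool_rot"]).as_matrix();W[:3,3]=o["ee_pos"]
R=W[:3,:3].T;print("F tool",R@o["contact_force"],"M tool",R@o["moment"])
im=cv2.resize(p["pixels"],None,fx=3,fy=3,interpolation=cv2.INTER_CUBIC)
cv2.imwrite("pics/m%d.png"%round(o["t"]*100),im[200:800,360:1160])
E
python3 m.py; ls -t pics|head -1
```

```text
10.75 [0.6305 0.1815 0.0457] [179.9336  -0.0899  80.2784] F [ 0.9793 -0.3707  4.1888] M [ 0.1612 -0.1948 -0.0258] 0.2686047405968639
F tool [-0.1935  1.0326 -4.188 ] M tool [-0.1648  0.1917  0.0257]
m1075.png
```

View pics/m1075.png

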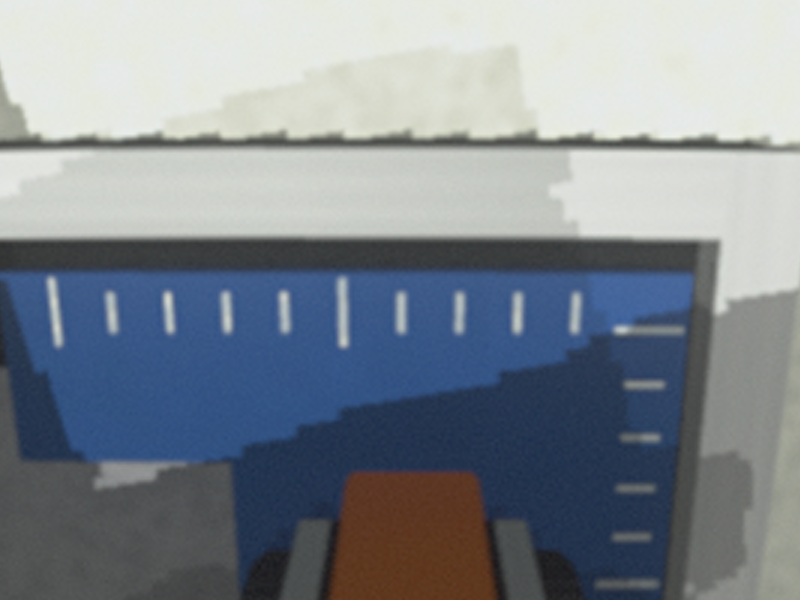

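Run:
```python
from edge import *
p,o=pickle.load(open("wl.pkl","rb"))
W=np.eye(4);W[:3,:3]=Ro.from_euler("xyz",o["tool_rot"]).as_matrix();W[:3,3]=o["ee_pos"]
T=W@np.array(p["tool_from_camera"])
g=p["pixels"].astype(np.float32)
B,G,R=g[...,0],g[...,1],g[...,2]
f=lambda x,y:((x+360+.5)/3-.5,(y+200+.5)/3-.5)
for n,im,a,b,zz in(("fside",G,f(10,240),f(680,240),.027),("fback top",G,f(718,260),f(692,560),.027),
  ("sq y",B-R,f(10,269),f(670,269),.021),("sq x",B-R,f(694,290),f(666,580),.021)):
    e=edges(im,a,b,4);c,u,ang,sd,k=line(p,e,zz,T)
    d=c-o["ee_pos"][:2];print(n,"ang",round(ang,2),"sd",round(sd,2),k,"dist from tcp mm",round(1e3*abs(d@[-u[1],u[0]]),2), e[0],e[-1])
```

```text
fside ang 170.13 sd 0.06 40 dist from tcp mm 54.33 [123.00000472 146.06629722] [346.33334743 146.30285484]
fback top ang 80.23 sd 0.05 40 dist from tcp mm 48.72 [358.99053614 152.9991798 ] [348.83947818 252.87053255]
sq y ang 170.07 sd 0.08 40 dist from tcp mm 47.69 [123.00000609 156.73274326] [343.00002268 156.99271644]
sq x ang 79.98 sd 0.09 40 dist from tcp mm 46.52 [350.49030331 162.95079007] [341.14403484 259.61619442]
```

>>> step_arm(steps=[[-1, [0.01, 0, 0.006], 0], [-1, [0.025, 0.004, 0.006], 0], [-1, [0.04, 0.008, 0.006], 0], [-1, [0.055, 0.012, 0.006], 0], [-1, [0.07, 0.016, 0.006], 0], [-1, [0.08, 0.018, 0.006], 0], [-1, [0.09, 0.02, 0.006], 0], [-1, [0.09, 0.02, 0.006], 0]])

```text
t: 11.6
ee_pos: [0.6327, 0.1858, 0.0457]
tool_rot: [3.14, -0.002, 1.401]
contact_force: [-0.5, -1.8, 6.9]
opening: 0.268
```

```bash
python3 m.py
```

```text
11.6 [0.6327 0.1858 0.0457] [179.8846  -0.0902  80.2757] F [-0.4547 -1.7652  6.8945] M [-0.2169  0.3453 -0.0243] 0.26765440407795926
F tool [-1.8057 -0.1362 -6.8976] M tool [ 0.3037 -0.2722  0.0243]
```

>>> step_arm(steps=[[-1, [0.004, 0.001, 0.005], 0], [-1, [0.008, 0.003, 0.005], 0], [-1, [0.012, 0.004, 0.005], 0], [-1, [0.016, 0.006, 0.005], 0], [-1, [0.02, 0.007, 0.005], 0], [-1, [0.024, 0.008, 0.005], 0], [-1, [0.027, 0.01, 0.005], 0], [-1, [0.027, 0.01, 0.005], 0]])

```text
t: 12.45
ee_pos: [0.6338, 0.1871, 0.0457]
tool_rot: [3.139, -0.002, 1.401]
contact_force: [-1.7, -1.6, 6.9]
opening: 0.268
```

```bash
python3 m.py
```

```text
12.45 [0.6338 0.1871 0.0457] [179.8611  -0.087   80.2734] F [-1.6506 -1.6273  6.9253] M [-0.1913  0.5444  0.0439] 0.26847753608878633
F tool [-1.8722 -1.3351 -6.9314] M tool [ 0.5043 -0.2804 -0.0438]
```

>>> step_arm(steps=[[-1, [0.002, 0.002, 0.005], 0], [-1, [0.004, 0.004, 0.005], 0], [-1, [0.006, 0.006, 0.005], 0], [-1, [0.008, 0.008, 0.005], 0], [-1, [0.01, 0.01, 0.005], 0], [-1, [0.012, 0.012, 0.005], 0], [-1, [0.014, 0.014, 0.005], 0], [-1, [0.014, 0.014, 0.005], 0]])

```text
t: 13.3
ee_pos: [0.6339, 0.1874, 0.0457]
tool_rot: [3.14, -0.001, 1.401]
contact_force: [-7.5, -3.6, 11.9]
opening: 0.273
```

```bash
python3 m.py
```

```text
13.3 [0.6339 0.1874 0.0457] [179.93    -0.0298  80.268 ] F [-7.4929 -3.6333 11.9073] M [-0.6227  1.4778 -0.0997] 0.2726623138211893
F tool [ -4.8415  -6.7563 -11.9181] M tool [ 1.3512 -0.8637  0.0993]
```

>>> step_arm(steps=[[-1, [0.004, 0.006, 0.003], 0], [-1, [0.006, 0.006, 0.003], 0], [-1, [0.008, 0.006, 0.003], 0], [-1, [0.01, 0.006, 0.003], 0], [-1, [0.012, 0.006, 0.003], 0], [-1, [0.014, 0.006, 0.003], 0], [-1, [0.016, 0.006, 0.003], 0], [-1, [0.016, 0.006, 0.003], 0]])

```text
t: 14.15
ee_pos: [0.634, 0.188, 0.0457]
tool_rot: [3.141, 0.0, 1.401]
contact_force: [-5.1, -2.7, 7.3]
opening: 0.275
```

```bash
python3 m.py
```

```text
14.15 [0.634  0.188  0.0457] [179.9755   0.0064  80.2615] F [-5.105  -2.7259  7.3426] M [-0.3765  0.9573 -0.0201] 0.2750913806387262
F tool [-3.5509 -4.5673 -7.3441] M tool [ 0.8799 -0.533   0.0198]
```

>>> step_arm(steps=[[-1, [0.004, 0.005, 0.003], 0], [-1, [0.007, 0.005, 0.003], 0], [-1, [0.01, 0.005, 0.003], 0], [-1, [0.013, 0.005, 0.003], 0], [-1, [0.016, 0.005, 0.003], 0], [-1, [0.018, 0.005, 0.003], 0], [-1, [0.02, 0.005, 0.003], 0], [-1, [0.02, 0.005, 0.003], 0]])

```text
t: 15.0
ee_pos: [0.634, 0.1882, 0.0458]
tool_rot: [-3.141, 0.002, 1.4]
contact_force: [-7.3, -7.9, 10.5]
opening: 0.27
```

```bash
python3 m.py
```

```text
15.0 [0.634  0.1882 0.0458] [-179.9931    0.1166   80.2339] F [-7.2804 -7.8783 10.4979] M [-1.2273  1.0017  0.0449] 0.2698744178005599
F tool [ -9.0204  -5.8398 -10.4788] M tool [ 0.7789 -1.3794 -0.0463]
```

>>> step_arm(steps=[[-1, [0.008, 0.006, 0.003], 0.05], [-1, [0.008, 0.006, 0.003], 0.1], [-1, [0.008, 0.006, 0.003], 0.15], [-1, [0.008, 0.006, 0.003], 0.2], [-1, [0.008, 0.006, 0.003], 0.25], [-1, [0.008, 0.006, 0.003], 0.3], [-1, [0.008, 0.006, 0.003], 0.3], [-1, [0.008, 0.006, 0.003], 0.3]])

```text
t: 15.85
ee_pos: [0.634, 0.1882, 0.0458]
tool_rot: [-3.141, 0.003, 1.396]
contact_force: [-6.0, -5.1, 9.6]
opening: 0.274
```

```bash
python3 m.py
```

```text
15.85 [0.634  0.1882 0.0458] [-179.9568    0.1827   79.9634] F [-6.0034 -5.1248  9.5713] M [-0.66    0.8717  0.5942] 0.27392487770094537
F tool [-6.1231 -5.0256 -9.548 ] M tool [ 0.7414 -0.8023 -0.596 ]
```

>>> step_arm(steps=[[-1, [0.008, 0.006, 0.003], -0.1], [-1, [0.008, 0.006, 0.003], -0.2], [-1, [0.008, 0.006, 0.003], -0.3], [-1, [0.008, 0.006, 0.003], -0.4], [-1, [0.008, 0.006, 0.003], -0.5], [-1, [0.008, 0.006, 0.003], -0.6], [-1, [0.008, 0.006, 0.003], -0.6], [-1, [0.008, 0.006, 0.003], -0.6]])

```text
t: 16.7
ee_pos: [0.634, 0.1882, 0.0458]
tool_rot: [-3.14, 0.004, 1.405]
contact_force: [-5.9, -4.4, 9.1]
opening: 0.272
```

```bash
python3 m.py
```

```text
16.7 [0.634  0.1882 0.0458] [-179.9129    0.2303   80.5189] F [-5.9445 -4.4056  9.1389] M [-0.47    0.8585 -0.503 ] 0.2723478053574931
F tool [-5.3613 -5.1514 -9.1096] M tool [ 0.7714 -0.6043  0.5008]
```

>>> step_arm(steps=[[-1, [0, 0, 0.004], 0.05], [-1, [0, 0, 0.006], 0.1], [-1, [0, 0, 0.008], 0.15], [-1, [-0.002, -0.002, 0.01], 0.2], [-1, [-0.002, -0.002, 0.01], 0.25], [-1, [-0.002, -0.002, 0.01], 0.27], [-1, [-0.002, -0.002, 0.01], 0.27], [-1, [-0.002, -0.002, 0.01], 0.27]])

```text
t: 17.55
ee_pos: [0.634, 0.1881, 0.0458]
tool_rot: [-3.14, 0.004, 1.401]
contact_force: [-5.1, -2.7, 10.6]
opening: 0.27
```

```bash
python3 m.py; ls -t pics|head -1
```

```text
17.55 [0.634  0.1881 0.0458] [-179.9277    0.2347   80.2493] F [-5.1145 -2.6629 10.6335] M [-0.0785  0.5898  0.0353] 0.26957325488110856
F tool [ -3.5342  -4.603  -10.6133] M tool [ 0.5678 -0.1773 -0.0374]
m1755.png
```

>>> step_arm(steps=[[-1, [-0.005, -0.005, 0], 0], [-1, [-0.01, -0.01, 0], 0], [-1, [-0.016, -0.016, 0], 0], [-1, [-0.016, -0.016, 0.004], 0], [-1, [-0.014, -0.014, 0.008], 0], [-1, [-0.014, -0.014, 0.012], 0], [-1, [-0.014, -0.014, 0.014], 0], [-1, [-0.014, -0.014, 0.014], 0]])

```text
t: 18.4
ee_pos: [0.6334, 0.1876, 0.0457]
tool_rot: [-3.141, 0.004, 1.401]
contact_force: [-2.1, -0.8, 10.7]
opening: 0.273
```

```bash
python3 m.py; ls -t pics|head -1
```

```text
18.4 [0.6334 0.1876 0.0457] [-179.9701    0.2209   80.2469] F [-2.0796 -0.7782 10.7478] M [0.2196 0.1918 0.0002] 0.27291571259663805
F tool [ -1.1607  -1.9233 -10.7424] M tool [ 0.2262  0.1839 -0.0012]
m1840.png
```

```bash
cat > meas.py <<'E'
from edge import *
p,o=pickle.load(open("wl.pkl","rb"))
W=np.eye(4);W[:3,:3]=Ro.from_euler("xyz",o["tool_rot"]).as_matrix();W[:3,3]=o["ee_pos"]
T=W@np.array(p["tool_from_camera"])
g=p["pixels"].astype(np.float32);B,G,R=g[...,0],g[...,1],g[...,2]
f=lambda x,y:((x+360+.5)/3-.5,(y+200+.5)/3-.5)
for n,im,a,b,zz in(("sq y",B-R,f(10,269),f(670,269),.021),("sq x",B-R,f(694,290),f(666,580),.021)):
    e=edges(im,a,b,4);c,u,ang,sd,k=line(p,e,zz,T)
    d=c-o["ee_pos"][:2];print(n,"ang",round(ang,2),"sd",round(sd,2),k,"dist",round(1e3*abs(d@[-u[1],u[0]]),2), e[0],e[-1])
E
python3 meas.py
```

```text
sq y ang 170.17 sd 0.04 40 dist 46.63 [123.00001439 158.67392909] [343.00001169 158.49790406]
sq x ang 80.06 sd 0.12 40 dist 46.44 [350.25626148 162.92818475] [341.41704276 259.64256169]
```

>>> step_arm(steps=[[-1, [0.004, 0.004, 0.003], 0], [-1, [0.008, 0.008, 0.003], 0], [-1, [0.012, 0.011, 0.003], 0], [-1, [0.015, 0.014, 0.003], 0], [-1, [0.018, 0.016, 0.003], 0], [-1, [0.02, 0.018, 0.003], 0], [-1, [0.022, 0.02, 0.003], 0], [-1, [0.022, 0.02, 0.003], 0]])

```text
t: 19.25
ee_pos: [0.634, 0.1881, 0.0458]
tool_rot: [-3.14, 0.005, 1.4]
contact_force: [-5.6, -2.8, 10.0]
opening: 0.266
```

```bash
python3 m.py; ls -t pics|head -1;python3 meas.py
```

```text
19.25 [0.634  0.1881 0.0458] [-179.9212    0.2721   80.2362] F [-5.5859 -2.7991  9.9947] M [-0.3145  0.7341 -0.0112] 0.2656341990242915
F tool [-3.7533 -5.044  -9.9701] M tool [ 0.6702 -0.4344  0.0086]
m1925.png
sq y ang 170.14 sd 0.05 40 dist 46.41 [123.00000092 158.90652777] [343.00001075 158.89798987]
sq x ang 80.23 sd 0.2 40 dist 46.37 [350.2364581  162.92628009] [341.19230426 259.62084712]
```

>>> step_arm(steps=[[-1, [0.008, 0.007, 0.002], 0], [-1, [0.01, 0.007, 0.002], 0], [-1, [0.012, 0.007, 0.002], 0], [-1, [0.013, 0.007, 0.002], 0], [-1, [0.014, 0.007, 0.002], 0], [-1, [0.014, 0.007, 0.002], 0], [-1, [0.014, 0.007, 0.002], 0], [-1, [0.014, 0.007, 0.002], 0]])

```text
t: 20.1
ee_pos: [0.634, 0.1882, 0.0459]
tool_rot: [-3.14, 0.006, 1.4]
contact_force: [-4.5, -5.3, 9.8]
opening: 0.27
```

```bash
python3 m.py; ls -t pics|head -1;python3 meas.py
```

```text
20.1 [0.634  0.1882 0.0459] [-179.8984    0.3407   80.2247] F [-4.4783 -5.2915  9.8259] M [-0.5138  0.56    0.1035] 0.26977479886595884
F tool [-6.0333 -3.5322 -9.784 ] M tool [ 0.464  -0.6016 -0.1052]
m2010.png
sq y ang 170.12 sd 0.06 40 dist 46.34 [122.99999456 158.8588836 ] [343.00000753 158.95472477]
sq x ang 80.08 sd 0.16 40 dist 46.36 [350.22665239 162.92532931] [341.20249105 259.62186053]
```

>>> step_arm(steps=[[-1, [0.01, 0.008, 0.001], 0], [-1, [0.012, 0.01, 0], 0], [-1, [0.012, 0.012, -0.001], 0], [-1, [0.013, 0.014, -0.002], 0], [-1, [0.013, 0.014, -0.003], 0], [-1, [0.013, 0.014, -0.003], 0], [-1, [0.013, 0.014, -0.003], 0], [-1, [0.013, 0.014, -0.003], 0]])

```text
t: 20.95
ee_pos: [0.6341, 0.1882, 0.046]
tool_rot: [-3.139, 0.007, 1.4]
contact_force: [-5.0, -3.2, 8.5]
opening: 0.27
```

```bash
python3 m.py; ls -t pics|head -1;python3 meas.py
```

```text
20.95 [0.6341 0.1882 0.046 ] [-179.8285    0.4074   80.2192] F [-5.012  -3.1665  8.5252] M [-0.4712  0.6769  0.073 ] 0.2698683707225709
F tool [-4.0324 -4.4266 -8.4835] M tool [ 0.5864 -0.5796 -0.0754]
m2095.png
sq y ang 170.13 sd 0.05 40 dist 46.3 [123.0000019  158.87067589] [343.000002   158.98942681]
sq x ang 80.16 sd 0.17 40 dist 46.36 [350.24255775 162.92686222] [341.19686262 259.6212968 ]
```

>>> step_arm(steps=[[-1, [-0.02, -0.02, 0], 0], [-1, [-0.04, -0.04, 0.006], 0], [-1, [-0.055, -0.055, 0.012], 0], [-1, [-0.07, -0.07, 0.018], 0], [-1, [-0.085, -0.085, 0.024], 0], [-1, [-0.1, -0.1, 0.026], 0], [-1, [-0.11, -0.11, 0.026], 0], [-1, [-0.12, -0.12, 0.026], 0]])

```text
t: 21.8
ee_pos: [0.6283, 0.1837, 0.0457]
tool_rot: [-3.141, 0.006, 1.4]
contact_force: [2.8, 1.6, 10.1]
opening: 0.275
```

```bash
python3 m.py; ls -t pics|head -1;python3 meas.py
```

```text
21.8 [0.6283 0.1837 0.0457] [-179.9722    0.3184   80.2173] F [ 2.7649  1.5984 10.072 ] M [ 0.9514 -0.7522 -0.0607] 0.27471680546006244
F tool [  1.9889   2.4482 -10.0844] M tool [-0.5793  1.0654  0.0634]
m2180.png
sq y ang 170.05 sd 0.05 40 dist 47.77 [123.00000634 156.23794054] [342.99999265 156.73454885]
sq x ang 80.06 sd 0.1 40 dist 46.68 [350.99357768 162.99938105] [341.66405622 259.66640674]
```

```bash
cat > track.py <<'E'
import sys
from edge import *
p,o=pickle.load(open("wl.pkl","rb"))
K=np.array(p["intrinsics"]);D=np.array(p["distortion"]);C=np.array(p["tool_from_camera"])
def load(n): return cv2.imread(f"pics/m{n}.png")
def track(a,b):
    A=load(a);Bm=load(b)
    # plate features: blue+white ticks
    ga=cv2.cvtColor(A,cv2.COLOR_BGR2GRAY);gb=cv2.cvtColor(Bm,cv2.COLOR_BGR2GRAY)
    m=np.zeros_like(ga);m[272:360,20:600]=255;m[310:600,600:690]=255
    # only ticks: bright
    t=(A[...,2]>110).astype(np.uint8)*255;m&=cv2.dilate(t,np.ones((9,9)))
    f=cv2.goodFeaturesToTrack(ga,60,.05,8,mask=m,blockSize=7)
    g,s,_=cv2.calcOpticalFlowPyrLK(ga,gb,f,None,winSize=(25,25),maxLevel=2)
    h,s2,_=cv2.calcOpticalFlowPyrLK(gb,ga,g,None,winSize=(25,25),maxLevel=2)
    ok=(np.abs(h-f).max(axis=(1,2))<.3)
    un=lambda q:(q[ok].reshape(-1,2)+[360.5,200.5])/3-.5
    return un(f),un(g)
def analyse(a,b,hz=-.0305+.006):
    f,g=track(a,b)
    # object points: plane at tool z = (.0305-.006) in reference a (assume parallel to tool xy)
    u=cv2.undistortPoints(f.reshape(-1,1,2),K,D)[:,0]
    d=(C[:3,:3]@np.c_[u[:,0],-u[:,1],-np.ones(len(u))].T).T
    X=C[:3,3]+d*((.0245-C[2,3])/d[:,2])[:,None]
    F=np.diag([1,-1,-1.]);Rc=F@C[:3,:3].T;tc=-Rc@C[:3,3]
    r0=cv2.Rodrigues(Rc)[0]
    from scipy.optimize import least_squares
    def res(x):
        Y=X@Ro.from_rotvec(x[:3]).as_matrix().T+x[3:]
        return (cv2.projectPoints(Y,r0,tc,K,D)[0][:,0]-g).ravel()
    # rotation about tool origin-ish post; priors weak
    s=least_squares(res,np.zeros(6),x_scale=[.01]*3+[.001]*3,loss="soft_l1",f_scale=.2)
    J=s.jac;cov=np.linalg.pinv(J.T@J)*.1**2
    print(a,b,len(f),"rot deg",np.degrees(s.x[:3]).round(2),"+-",np.degrees(np.sqrt(np.diag(cov)[:3])).round(2),"shift mm",(s.x[3:]*1e3).round(2),"rms",np.sqrt(np.mean(s.fun**2)).round(2))
for i in range(1,len(sys.argv),2): analyse(sys.argv[i],sys.argv[i+1])
E
ls pics; python3 track.py 2180 1075 2180 1160 2180 1245 2180 1330 2180 1415 2180 1500 2180 1755 2180 1840 2180 2010 2180 2095
```

```text
cq.png
cs.png
m1075.png
m1160.png
m1245.png
m1330.png
m1415.png
m1500.png
m1585.png
m1670.png
m1755.png
m1840.png
m1925.png
m2010.png
m2095.png
m2180.png
o4.png
scene0.png
t4.png
top0.png
w1.png
w2.png
w3.png
w4.png
2180 1075 23 rot deg [ 0.26 -0.27  0.1 ] +- [0.12 0.34 0.04] shift mm [-0.16 -0.02  0.19] rms 0.16
2180 1160 19 rot deg [ 0.71 -0.25  0.17] +- [0.17 0.55 0.05] shift mm [-0.26  0.11  0.53] rms 0.22
2180 1245 10 rot deg [ 0.9  -0.52  0.16] +- [0.25 1.72 0.07] shift mm [-0.21  0.16  0.65] rms 0.14
2180 1330 10 rot deg [ 0.38 -0.83  0.05] +- [0.19 1.31 0.06] shift mm [ 0.08  0.05 -0.07] rms 0.09
2180 1415 12 rot deg [ 0.18 -0.71  0.01] +- [0.16 0.58 0.05] shift mm [ 0.07  0.02 -0.16] rms 0.09
2180 1500 12 rot deg [ 0.11 -0.78 -0.01] +- [0.17 0.59 0.05] shift mm [ 0.12 -0.   -0.28] rms 0.1
2180 1755 13 rot deg [ 0.02  0.08 -0.03] +- [0.15 0.51 0.05] shift mm [-0.14  0.    0.17] rms 0.11
2180 1840 13 rot deg [ 0.02 -1.46 -0.09] +- [0.16 0.74 0.05] shift mm [ 0.58  0.04 -0.84] rms 0.22
2180 2010 13 rot deg [-0.09 -0.31 -0.1 ] +- [0.16 0.55 0.05] shift mm [ 0.02 -0.01 -0.16] rms 0.12
2180 2095 12 rot deg [-0.01 -0.65 -0.11] +- [0.16 0.63 0.05] shift mm [ 0.15  0.03 -0.29] rms 0.11
```

>>> step_arm(steps=[[-1, [0, -0.03, 0.01], 0], [-1, [0, -0.06, 0.018], 0], [-1, [0, -0.09, 0.024], 0], [-1, [0, -0.12, 0.028], 0], [-1, [0, -0.15, 0.028], 0], [-1, [0, -0.18, 0.028], 0], [-1, [0, -0.21, 0.028], 0], [-1, [0, -0.24, 0.028], 0]])

```text
t: 22.65
ee_pos: [0.6179, 0.1858, 0.0457]
tool_rot: [3.139, 0.004, 1.4]
contact_force: [2.8, -0.3, 15.6]
opening: 0.274
```

```bash
python3 m.py
```

```text
22.65 [0.6179 0.1858 0.0457] [179.8272   0.252   80.1974] F [ 2.8041 -0.2525 15.6278] M [ 0.3707 -0.4081 -0.055 ] 0.2744019887744385
F tool [  0.1599   2.8532 -15.6201] M tool [-0.3388  0.4345  0.0578]
```

>>> step_arm(steps=[[-1, [-0.02, -0.03, 0.01], 0], [-1, [-0.04, -0.06, 0.016], 0], [-1, [-0.06, -0.09, 0.02], 0], [-1, [-0.08, -0.12, 0.024], 0], [-1, [-0.1, -0.15, 0.024], 0], [-1, [-0.12, -0.18, 0.024], 0], [-1, [-0.14, -0.21, 0.024], 0], [-1, [-0.16, -0.24, 0.024], 0]])

```text
t: 23.5
ee_pos: [0.6057, 0.1803, 0.0457]
tool_rot: [3.136, 0.003, 1.4]
contact_force: [3.9, 0.1, 15.5]
opening: 0.272
```

```bash
python3 m.py
```

```text
23.5 [0.6057 0.1803 0.0457] [179.6777   0.1697  80.1938] F [ 3.9062  0.0844 15.483 ] M [ 0.7216  0.1719 -0.0788] 0.27200752562739156
F tool [  0.7026   3.9218 -15.4634] M tool [0.2925 0.6813 0.0817]
```

>>> step_arm(steps=[[-1, [0.03, 0.06, 0.002], 0], [-1, [0.07, 0.15, 0.002], 0], [-1, [0.11, 0.25, 0.002], -0.05], [-1, [0.15, 0.34, 0.002], -0.05], [-1, [0.19, 0.41, 0.002], -0.05], [-1, [0.21, 0.46, 0.002], -0.05], [-1, [0.23, 0.5, 0.002], -0.05], [-1, [0.23, 0.5, 0.002], -0.05]])

```text
t: 24.35
ee_pos: [0.6322, 0.1875, 0.0458]
tool_rot: [3.137, 0.003, 1.401]
contact_force: [-0.6, 0.6, 7.8]
opening: 0.271
```

```bash
python3 m.py
```

```text
24.35 [0.6322 0.1875 0.0458] [179.7088   0.1602  80.251 ] F [-0.5523  0.6067  7.8075] M [0.5598 0.7452 0.0348] 0.27093976778088885
F tool [ 0.4826 -0.6074 -7.8121] M tool [ 0.8291  0.4257 -0.035 ]
```

>>> step_arm(steps=[[-1, [0.004, 0.01, 0.001], 0], [-1, [0.009, 0.019, 0.001], 0], [-1, [0.014, 0.026, 0.001], 0], [-1, [0.018, 0.032, 0.001], 0], [-1, [0.022, 0.037, 0.001], 0], [-1, [0.027, 0.042, 0.001], 0], [-1, [0.031, 0.045, 0.001], 0], [-1, [0.033, 0.047, 0.001], 0]])

```text
t: 25.2
ee_pos: [0.634, 0.1881, 0.0458]
tool_rot: [3.138, 0.004, 1.4]
contact_force: [-7.6, -6.2, 13.0]
opening: 0.27
```

```bash
python3 m.py
```

```text
25.2 [0.634  0.1881 0.0458] [179.7909   0.2358  80.234 ] F [-7.6426 -6.2224 13.0242] M [-0.4606  1.7146  0.0217] 0.2696943228514577
F tool [ -7.4821  -6.4289 -13.0171] M tool [ 1.6116 -0.7446 -0.031 ]
```

>>> step_arm(steps=[[-1, [0.012, 0.011, 0], 0], [-1, [0.013, 0.012, -0.001], 0], [-1, [0.014, 0.013, -0.002], 0], [-1, [0.015, 0.014, -0.002], 0], [-1, [0.016, 0.015, -0.002], 0], [-1, [0.016, 0.015, -0.002], 0], [-1, [0.016, 0.015, -0.002], 0], [-1, [0.016, 0.015, -0.002], 0]])

```text
t: 26.05
ee_pos: [0.634, 0.1882, 0.0458]
tool_rot: [3.14, 0.006, 1.4]
contact_force: [-6.6, -4.5, 12.6]
opening: 0.27
```

```bash
python3 m.py
python3 - <<'E'
from h import *
for n in("scene","top"):
    p=viewer.camera(n);im=p["pixels"]
    c=im[140:280,230:400] if n=="scene" else im[110:260,140:300]
    cv2.imwrite(f"pics/{n}9.png",cv2.resize(c,None,fx=4,fy=4,interpolation=cv2.INTER_CUBIC))
o=readout.get_obs();print(o["t"],o["ee_pos"],o["contact_force"])
E
ls -t pics|head -3
```

```text
26.05 [0.634  0.1882 0.0458] [179.8843   0.325   80.2169] F [-6.6466 -4.5089 12.6059] M [-0.5128  1.3863  0.0864] 0.2696887201297433
F tool [ -5.6441  -5.7584 -12.5857] M tool [ 1.2785 -0.7407 -0.0951]
26.2 [0.63401761 0.18813849 0.04583914] [-6.11176743 -4.00532564 11.13573333]
top9.png
scene9.png
m2605.png
```

View pics/m2605.png

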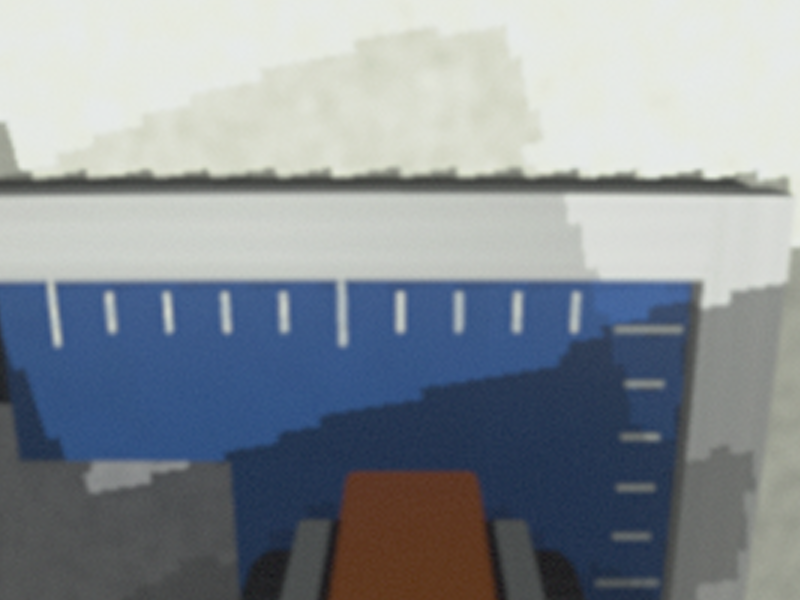

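View pics/scene9.png

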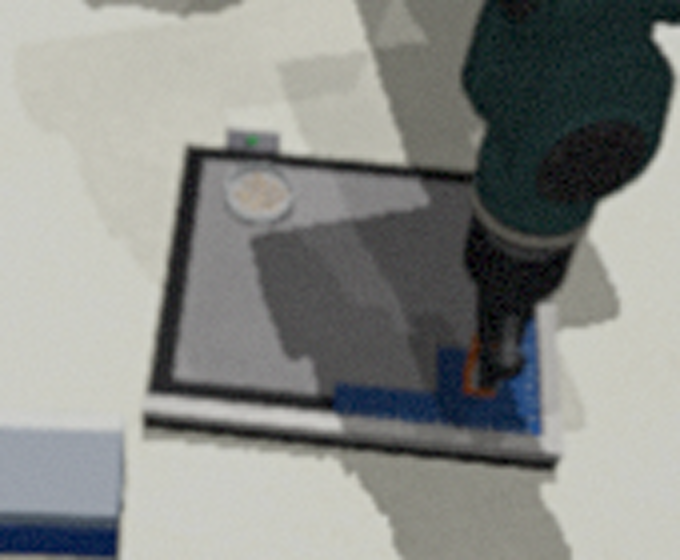

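View pics/top9.png

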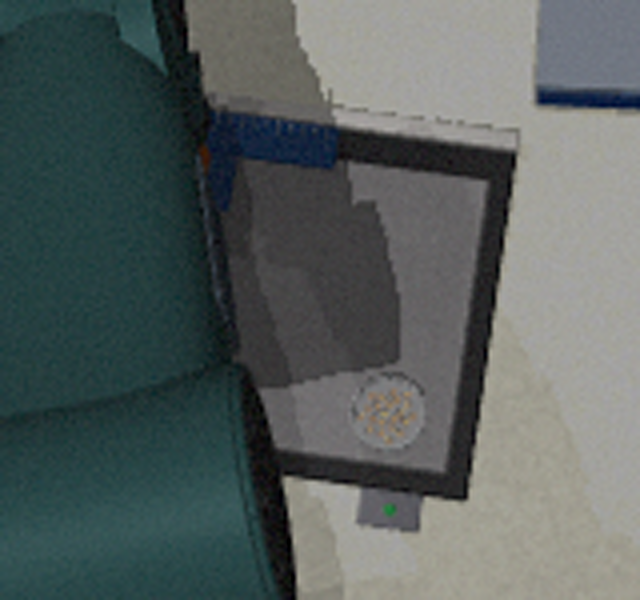

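>>> step_arm(steps=[[-1, [0.014, 0.013, -0.001], -0.02], [-1, [0.016, 0.015, -0.002], -0.02], [-1, [0.018, 0.017, -0.003], -0.02], [-1, [0.02, 0.019, -0.004], -0.02], [-1, [0.022, 0.021, -0.004], -0.02], [-1, [0.022, 0.021, -0.004], -0.02], [-1, [0.022, 0.021, -0.004], -0.02], [-1, [0.022, 0.021, -0.004], -0.02]])

```text
t: 27.0
ee_pos: [0.6341, 0.1882, 0.0459]
tool_rot: [-3.142, 0.008, 1.4]
contact_force: [-8.3, -7.0, 10.8]
opening: 0.271
```

```bash
python3 m.py
python3 - <<'E'
from h import *
for i in range(6): viewer.camera("wrist")
E
python3 m.py
```

```text
27.0 [0.6341 0.1882 0.0459] [-179.9972    0.4495   80.2163] F [-8.2773 -6.9891 10.8193] M [-0.8636  1.5475  0.1014] 0.271426984669071
F tool [ -8.3786  -6.9698 -10.7535] M tool [ 1.3774 -1.114  -0.1121]
27.35 [0.634  0.1882 0.0459] [-179.9977    0.4476   80.2187] F [-9.2003 -6.9121 11.4279] M [-0.9022  1.5917  0.089 ] 0.2739161900995591
F tool [ -8.4637  -7.8928 -11.3618] M tool [ 1.4146 -1.1595 -0.1   ]
```

```bash
ls pics/m2*; python3 track.py 1075 2735 1075 2700 1160 2735 1075 2605 1075 2435
```

```text
pics/m2010.png
pics/m2095.png
pics/m2180.png
pics/m2265.png
pics/m2350.png
pics/m2435.png
pics/m2520.png
pics/m2605.png
pics/m2700.png
pics/m2735.png
1075 2735 7 rot deg [-0.3   0.57 -0.22] +- [0.21 0.65 0.07] shift mm [-0.04 -0.05 -0.08] rms 0.28
1075 2700 7 rot deg [-0.32  0.6  -0.22] +- [0.21 0.64 0.07] shift mm [-0.04 -0.06 -0.07] rms 0.28
1160 2735 13 rot deg [-0.29  0.89 -0.13] +- [0.16 0.54 0.05] shift mm [-0.14 -0.03  0.11] rms 0.32
1075 2605 6 rot deg [ 0.05  0.44 -0.1 ] +- [0.21 0.68 0.06] shift mm [-0.06  0.01  0.09] rms 0.13
1075 2435 14 rot deg [ 0.06  0.53 -0.12] +- [0.12 0.46 0.04] shift mm [-0.1  -0.08  0.2 ] rms 0.14
```

```bash
python3 -c "
from bench import finish_job,readout
print(finish_job());o=readout.get_obs();print(o['t'],o['ee_pos'],o['contact_force'],o['opening'])"
```

```text
the job is handed in; nothing more can be done
None
the job is handed in; nothing more can be done
```

I picked up the blue square by its orange post, laid it on the stage and slid it heel first into the fence corner. I handed it in at about 27.4 s, still gripping the post and pressing on both fences; no verdict was reported.

**Slides:** I slid it in three times. I backed off about 0.8 mm, and later further, because the tool was tilting slightly under the push. The last slide in was slow, and no reading showed a sideways force above about 12 N.

**Last readings:**
- **Push:** about 8 N against each fence and 11 N down. The push on the fences held steady over the last 0.35 s.
- **Grip:** the opening matched the post's width (0.27 of full).
- **Pictures:** a wrist view about a second before the end showed both outer edges against their fences. The scene and top views then showed the stage dish and the blue box's visible edge undisturbed. I did not look again at the bowl, the bench dish or the tube rack, but the arm never went near them.

**Edge contact:** turning the tool about 0.3° each way during the first fit met roughly equal resistance, so the edges were flush then. I did not repeat that test after the last slide. The angle and twist readings stayed close to neutral.

**Checks that disagreed:**
- The tool ended pitched about 0.45°. Tracking the plate's markings suggests the square itself is within about 0.2–0.4° of flat, but that measurement is noisy.
- My first estimate of the gap to the back fence was about 4 mm too large because I had used the wrong edge height. I corrected it before contact.

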